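# Dock a phone mainboard carrier

### The job

The parts on the mainboard are not soldered yet, so slide the blue carrier flat along the bench, without lifting it or touching the board: round the solder reel to the mouth of the dock, then push it gently in, nose first, until the catch clicks shut behind its pin and its nose sits on the contact pins. How deep that is you have to feel; do not press hard on the stop behind. Do not touch the reel, leave the bottle and the tin where they stand, and leave the carrier latched.

Things in the scene. Friction and masses are not known exactly. Their poses are not given: they have to be found in the camera images.
- carrier: Loose blue tray, 92 (x) x 88 (y) x 20 mm high, about 0.2 kg, wider than a gripper opens. Origin: centre of its underside. +x is its nose, which enters the dock first. In a 40 mm wide slot in the nose, 32 mm ahead of the origin, stands a 9 mm steel catch pin. The rear (-x) and the two sides are plain flat upright walls, 20 mm high. Bearing down on it while pushing adds drag (friction about 0.6).
- board: Green phone mainboard lying inside the carrier's rim, its parts only placed, not yet soldered: keep the fingers off it. Same origin and axes as the carrier; it starts 7 mm inside the rear wall and 8 mm inside the side walls, top at 10 mm.
- dock: Fixed aluminium dock on the bench. +x points into it; its mouth faces -x. Origin: on the bench, under the centre of a carrier that is home at the middle depth setting; when home, its y is 0 and its yaw the dock's. Rails 20 mm high, 91 mm apart inside, from x = -10 to 83 mm; flared mouth from x = -27 mm (105 mm wide there). Outside width about 121 mm.
- roller_left (a joint): Left of the dock's two white sprung rollers: how far it is pushed outward, m. 0 = closed; about 0.002 at most while the catch pin passes between them; back near 0 once both have closed behind the pin. Opening the pair takes 4 to 6 N of push, most at the start; once past the middle they draw the pin in by themselves over the last 5 mm and the push dies away: that is the click.
- roller_right (a joint): Right roller, likewise. Rollers, contact pins and stop bar sit on one carriage that a knob clamps anywhere over 32 mm: home may lie up to 16 mm short of or past the dock's origin. No reading tells where, so it must be felt. The rollers start to push back 11 mm before home; the stop bar is met 1.5 mm past home, is hard, and must not be pressed with more than 9 N.
- contacts (a joint): Two brass contact pins on one spring (1 to 1.5 N) on the stop bar: how far the carrier's nose has pushed them in, m. 0 = not touched, which is so until the last 2.5 mm; about 0.0023 when the carrier is home.
- solder_reel: Blue solder reel, 52 mm across, 40 mm high, fixed to the bench to the right of the dock's mouth, between the carrier and the dock. Origin: centre of its underside.
- spray_bottle: Clear spray bottle, 35 mm across, 95 mm high, loose, standing on the grey mat (4 mm high, begins about y = 0.41) to the left. Origin: centre of its underside.
- flux_tin: White flux tin, 44 mm across, 20 mm high, loose, standing on the grey mat to the left of the dock. Origin: centre of its underside.

How it is judged (in metres and radians):
On the way:
1. the carrier is past the reel, in line with the dock before or in its mouth (x of carrier in the frame of dock between -0.13 and -0.035 m and y of carrier in the frame of dock between -0.015 and 0.015 m), for 0.1 s.
At the end, for the whole second after the job is handed in: the carrier rests flat in the dock, within 4 mm of its centre line and 0.06 rad of straight, with its nose pressing the contact pins in by over 1.2 mm and both rollers closed behind its pin (each open under 1.2 mm), still and let go (value of joint each of roller_left, roller_right below 0.0012 m and value of joint contacts above 0.0012 m and x of carrier in the frame of dock between -0.018 and 0.0195 m and y of carrier in the frame of dock between -0.004 and 0.004 m and z of carrier in the frame of dock below 0.003 m and angle between the x axis of carrier and the x axis of dock, either way round below 0.06 rad and linear speed of carrier below 0.01 m/s); the robot touches nothing.
It fails at once if the carrier is pushed against the dock or its stop with more than 9 N (contact force between carrier and dock above 9 N).
It fails at once if the solder reel is touched (contact force between solder_reel and anything else above 0.5 N).
It fails at once if the board is touched (contact force between the fingers and board above 0.5 N).
It fails at once if the carrier is lifted or tipped (height (world z) of carrier above 0.008 m or angle between carrier's own z axis and vertical above 0.12 rad).
It fails at once if the bottle or the tin is moved (distance of any of spray_bottle, flux_tin from where it was at the start of the episode above 0.008 m).
It also fails if it takes over 64 s, if anything falls off the work surface, if the arm or the gripper's body presses on something with over 40 N, if the wrist force passes 120 N, or if a joint passes its speed limit or range.

### The arm

A 6-joint arm with a two-finger parallel gripper is mounted at the origin on a cart in front of the work surface, level with it; the furniture and walls round the work are solid. World frame = base frame: x ahead of the robot, y to its left, z up, the work surface at z = 0. Lengths are in mm, angles in rad, forces in N, time in s.
With the tool pointing down it reaches from about 400 to 825 mm from the base axis. Payload 7 kg.
Tool frame: the origin (TCP) lies between the finger pads; the fingertips stand 11 mm ahead of it and the grasp point (between the pads) lies 8 mm behind it; z points along the fingers, y is the line along which they close (so a half turn about z gives the same grasp; the last joint's range is limited). The gripper opens to 85 mm and grips with 20 to 120 N. Pads are 22 mm wide; open, the fingers measure 114 mm over their backs; the gripper's body (76 mm by 85 mm) begins 54 mm behind the grasp point. The pads swing forward as they close: fully open they stand 13 mm farther back than shut.
Start: joints at [1.614, 0.359, 0.012, 0, -1.224, -0.288], TCP at [163.605, 654.85, 242.302] pointing down, gripper open.
Joint ranges: [-3.07, 3.07], [-1.43, 2.12], [-1.02, 1.25], [-3.03, 1.67], [-3.05, -0], [-3.03, 3.03]. Speed limits (rad/s): [2.39, 2.39, 3.01, 3.14, 3.14, 3.14].

### API

Orientations are given as a unit quaternion [w, x, y, z].
In Python, from rig import arm, effector, kin, monitor, viewer, order gives the robot as it stands. The module is installed in compiled form; this text tells all that it offers. Calls block until the motion is done:
- arm.reach(position, orientation): joint-space move of the TCP to a pose.
- arm.move_straight(position, rot=None, rate=150, guard=None): straight line of the TCP; rot=None keeps the orientation; rate is the mean speed in mm/s. With guard (N) it stops when the force on the tool has changed by that much, and returns True; else False.
- arm.goto_joints(angles): joint-space move.
- effector.gripper_to(opening, grip_force=None): finger opening in mm; grip_force is the grip in N (None keeps the last); returns when the fingers have stopped.
- arm.hold(seconds).
- kin.solve_ik(position, orientation): joint angles nearest the present ones, or None.
- monitor.state(): the state.
- viewer.camera(name): name is "side" or "top"; returns (picture, depth): 420x560x3 uint8, red, green, blue; 420x560 float32, mm along the optical axis (not along the pixel's ray), 0 where there is no reading.
- viewer.camera_params(name): a dict with "fx", "fy", "cx", "cy" (pixels), "R" (3x3) and "t" (3): a world point X has camera coordinates R X + t. Camera axes: x right, y down, z forward; pixel columns grow to the right and rows downward; lengths in mm; the calibration is good to about 2 mm. A picture is of the moment at which its call begins. camera_params takes no time and is no camera call.
A pose or a line that the arm cannot do raises arm.MotionError and nothing moves.
- order.close_job(): hands the job in; it is judged then, once.
The state is a dict: "time_s": time; "joint_pos": joint angles; "joint_vel": joint speeds; "joint_efforts": joint torques, N m; "tool_pos": TCP position; "eef_rot": TCP orientation; "ft_force": force on the tool from outside, world axes, zero at the start; "wrist_torque": the same for the moment, N m; "grip_width": finger opening in mm; "gripper_force": force on a finger pad.
Only numpy, scipy, OpenCV 4.12 (cv2) and the standard library are available. Lean on these libraries where they do the work, as an engineer would, in place of code of your own. Each camera call takes 0.05 s, during which the arm holds its last target. There are 200 camera calls.

## Working session

There is one attempt and no reset: what is moved stays moved. The work goes in short steps, each a Python script; the robot and the scene stay as the last script left them, time stands still between calls to the robot, and variables do not carry over. Pictures are saved under pics/ and viewed, at most 10 in all, crops included, and the job is handed in when it is done.

```bash
mkdir -p pics; cat > h.py <<'E'
import numpy as np, cv2
from rig import arm, effector, kin, monitor, viewer, order
def pts(name,dep):
    p=viewer.camera_params(name);R=np.array(p["R"]);t=np.array(p["t"])
    v,u=np.mgrid[:420,:560]
    c=np.stack([(u-p["cx"])/p["fx"]*dep,(v-p["cy"])/p["fy"]*dep,dep],-1)
    return (c-t)@R
def ray(name,u,v,z):
    p=viewer.camera_params(name);R=np.array(p["R"]);t=np.array(p["t"])
    d=R.T@np.array([(u-p["cx"])/p["fx"],(v-p["cy"])/p["fy"],1.]);o=-R.T@t
    return o+d*(z-o[2])/d[2]
E
python3 - <<'E'
from h import *
for n in("top","side"):
    im,d=viewer.camera(n);cv2.imwrite(f"pics/{n}0.png",im[:,:,::-1]);np.savez(f"{n}0.npz",im=im,d=d)
    p=viewer.camera_params(n);print(n,p, -np.array(p["R"]).T@np.array(p["t"]))
s=monitor.state();print(s)
E
```

```text
top {'fx': 449.47427443456854, 'fy': 449.47427443456854, 'cx': 273.8534841267236, 'cy': 213.9672550221478, 'R': array([[-0.01374878, -0.99987361,  0.00798369],
       [-0.99018069,  0.01250377, -0.1392331 ],
       [ 0.13911567, -0.00981959, -0.99022745]]), 't': array([314.73111752, 477.38085376, 804.07635012])} [365.16085298 316.61797574 860.1729719 ]
side {'fx': 502.3162967039201, 'fy': 502.3162967039201, 'cx': 278.9891379702119, 'cy': 213.57989306765222, 'R': array([[ 0.85489203, -0.51879461,  0.00343234],
       [-0.25903689, -0.43256561, -0.86358954],
       [ 0.4495103 ,  0.73738671, -0.50418383]]), 't': array([-274.14974404,  298.27085137,  498.49884187])} [  87.55121919 -380.79211551  509.85961505]
{'time_s': 0.1, 'joint_pos': array([ 1.61413813e+00,  3.59303770e-01,  1.11391984e-02, -2.81088396e-04,
       -1.22412451e+00, -2.88113651e-01]), 'joint_vel': array([-0.00119029, -0.00033085,  0.00419527,  0.00066982,  0.00114786,
        0.00204295]), 'joint_efforts': array([-1.13133472e-03, -5.84764338e+01,  2.94106221e+01,  6.95447892e+00,
       -3.22690852e-03,  1.04468864e-05]), 'tool_pos': array([163.50116079, 654.45996725, 241.46484217]), 'eef_rot': array([ 7.57950972e-04,  9.92514058e-01, -1.22128087e-01, -7.20683907e-06]), 'ft_force': array([-0.16933223, -0.62683696, -0.17179174]), 'wrist_torque': array([-0.01608125, -0.03982352, -0.01469901]), 'gripper_force': 0.0, 'grip_width': 85.2951782737761}
```

View pics/top0.png

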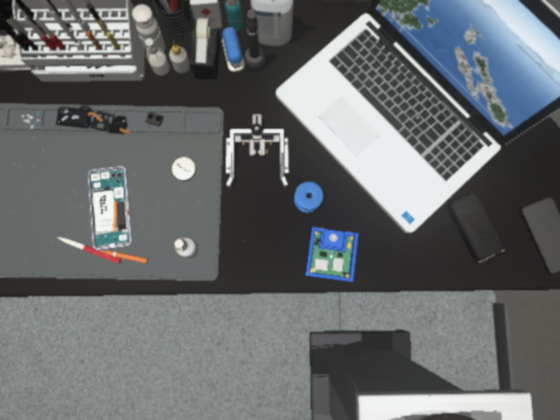

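View pics/side0.png

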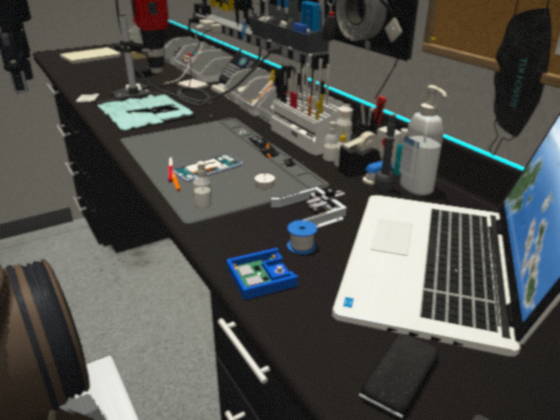

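Top view: the carrier is at about (332,254) with its nose up, the reel at (308,197) and the dock at (257,155) with its mouth facing down. The tin is at (183,168) and the bottle at (185,246). The side view agrees with this. Next I measure.

```bash
python3 - <<'E'
from h import *
f=np.load("top0.npz");im=f["im"];d=f["d"];P=pts("top",d)
cv2.imwrite("pics/crop0.png",cv2.resize(im[100:300,160:380,::-1],None,fx=3.4,fy=2.9,interpolation=cv2.INTER_CUBIC)[:600,:800])
hsv=cv2.cvtColor(im,cv2.COLOR_RGB2HSV)
m=((hsv[...,0]>100)&(hsv[...,0]<125)&(hsv[...,1]>130)&(hsv[...,2]>70)).astype(np.uint8)
n,l,st,c=cv2.connectedComponentsWithStats(m)
for i in range(1,n):
    if st[i,4]>60 and st[i,1]>160 and st[i,0]<390:
        q=P[l==i];print("blue",st[i],c[i],"z med/max",np.median(q[:,2]),np.percentile(q[:,2],[5,50,95]))
        h=cv2.convexHull(np.argwhere(l==i)[:,::-1].astype(np.int32))
        z=20 if st[i,3]>40 else 40
        r=cv2.minAreaRect(np.array([ray("top",*k[0],z)[:2] for k in h],np.float32));print(r,cv2.boxPoints(r).tolist())
# heights: dock region by depth
reg=(P[...,2]>8)&(P[...,2]<40)&(d>0);vv,uu=np.mgrid[:420,:560]
reg&=(uu>222)&(uu<294)&(vv>110)&(vv<190)
q=P[reg];print("dock",q.min(0),q.max(0),len(q))
h=cv2.convexHull(np.argwhere(reg)[:,::-1].astype(np.int32))
for a in h[:,0]: print(a,P[a[1],a[0]].round(1))
for (u,v) in((183,168),(185,246),(240,160),(330,260),(250,190)):
    print(u,v,P[v,u].round(1))
E
```

```text
blue [294 182  29  31 701] [307.98002853 196.61198288] z med/max 38.36402494152422 [ 0.15029689 38.36402494 40.91411088]
((511.4941711425781, 244.69418334960938), (52.0346565246582, 56.57820129394531), 88.85455322265625) [[482.69061279296875, 219.24755859375], [539.2575073242188, 218.11654663085938], [540.2977294921875, 270.14080810546875], [483.7308349609375, 271.2718200683594]]
blue [ 305  226   54   56 1166] [332.39965695 250.33962264] z med/max 12.44964608842941 [-0.56403224 12.44964609 20.76952889]
((407.1225891113281, 201.24842834472656), (90.77377319335938, 93.63422393798828), 81.2643051147461) [[353.9553527832031, 163.49847412109375], [446.5033874511719, 149.27761840820312], [460.2898254394531, 238.99838256835938], [367.7417907714844, 253.21923828125]]
dock [539.67171314 267.67205582   8.06735838] [689.84973496 399.05285549  38.60942861] 1257
[293 114] [683.3 267.7   9.8]
[286 184] [541.1 284.3  17.7]
[285 185] [540.7 285.9  10. ]
[228 185] [541.  395.2  15.3]
[226 184] [542.9 399.1  15.3]
[226 183] [544.2 398.7  18.6]
[230 129] [649.5 390.7  22.9]
[252 114] [679.5 348.1  22.2]
[290 111] [689.8 273.4   9. ]
[293 111] [686.4 268.   17.9]
183 168 [573.1 480.   24.2]
185 246 [420.5 463.3  81.8]
240 160 [594.5 373.3  -2.4]
330 260 [395.8 203.    6.1]
250 190 [534.3 354.   -2.8]
```

View pics/crop0.png

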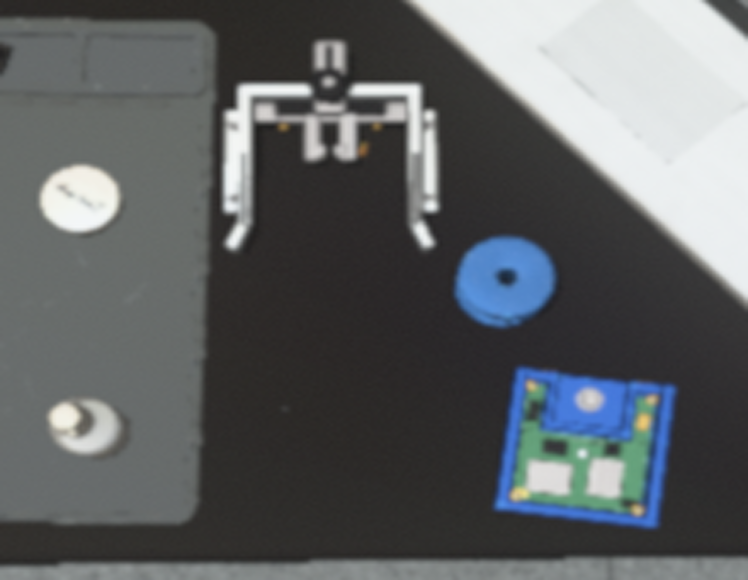

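The crop shows a carrier yaw of about -0.15 rad. The mouth tips are at about (226,184) and (286,184) in full pixels. Next I fit the dock's rails precisely and check the IK.

```bash
cat >> h.py <<'E'
def q(yaw): # tool down, tool x along yaw
    return [0,np.cos(yaw/2),np.sin(yaw/2),0]
def dock_fit(im):
    g=cv2.cvtColor(im,cv2.COLOR_RGB2GRAY).astype(float)
    L=[];Rr=[]
    for v in range(140,170):
        row=g[v]; 
        for out,rng in((L,range(243,229,-1)),(Rr,range(273,287))):
            for u in rng:
                s=1 if out is Rr else -1
                if row[u]<100<=row[u+s]:
                    f=(100-row[u])/(row[u+s]-row[u]);out.append(ray("top",u+s*f,v,20)[:2]);break
    return np.array(L),np.array(Rr)
E
python3 - <<'E'
from h import *
f=np.load("top0.npz");im=f["im"];g=cv2.cvtColor(im,cv2.COLOR_RGB2GRAY).astype(int)
L,R=dock_fit(im)
for A in(L,R):
    k=np.polyfit(A[:,0],A[:,1],1);r=A[:,1]-np.polyval(k,A[:,0]);print("slope",k[0],"y@580",np.polyval(k,580),"std",r.std(),len(A))
print(g[155,226:246],g[155,270:292]);print(g[120:200,228]);print(g[172:192,284])
for u in(245,270):
  print(u,g[120:142,u])
for y in (230,284): print(ray("top",y,130,20))
for nm,p,y in(("side",(405,145),(np.pi/2,-np.pi/2)),("rear",(340,341),(0,np.pi)),("rearend",(515,341),(0,np.pi))):
  for t in y:
    print(nm,t,kin.solve_ik([*p,20],q(t)))
E
```

```text
slope -0.010037477847620508 y@580 383.7222911883273 std 0.058755431576953336 28
slope 0.015841849765628958 y@580 296.05540605265395 std 0.25982089165596367 28
[182 232 243 242 224 183 195 166  92  41  36  39  43  44  44  46  44  45
  44  45] [ 45  44  43  43  44  44  44  44  48  93 151 152 139 134 163 223 235 210
 137  72  48  47]
[ 43  42  43  42  43  43  43  43  43  46  47  48  49  49  49  50  54 109
 197 236 238 224 184 159 181 223 239 242 242 242 242 242 243 243 243 243
 244 244 244 244 244 244 243 242 242 239 226 185 160 188 225 234 208 134
  69  50  58  83 115 156 195 223 234 236 224 173 103  61  47  44  44  46
  45  43  44  43  44  44  44  45]
[135  92  72  88 134 177 217 233 236 237 231 217 178 122  77  54  45  42
  41  41]
245 [ 43  43  44  45  43  45  44  49 109 201 239 239 205 126  74  52  48  49
  53  95 149 148]
270 [ 47  48  48  47  48  46  48  50 109 201 238 239 203 125  72  53  50  49
  56  97 150 148]
[648.5004668  390.97002469  20.        ]
[647.34281906 286.35305541  20.        ]
side 1.5707963267948966 [ 0.80594698  0.25098736 -0.78663073  0.         -0.53317823  2.33564568]
side -1.5707963267948966 [ 0.80594698  0.25098736 -0.78663073  0.         -0.53317823 -0.80594698]
rear 0 [ 1.19653505e+00  3.17724843e-01 -6.73878955e-01  4.44089210e-16
 -5.79192529e-01  3.74261279e-01]
rear 3.141592653589793 [ 1.19653505e+00  3.17724843e-01 -6.73878955e-01 -4.44089210e-16
 -5.79192529e-01 -2.76733137e+00]
rearend 0 [ 9.00605670e-01  4.86378775e-01 -3.63750795e-01  4.44089210e-16
 -7.20666757e-01  6.70190657e-01]
rearend 3.141592653589793 [ 9.00605670e-01  4.86378775e-01 -3.63750795e-01 -4.44089210e-16
 -7.20666757e-01 -2.47140200e+00]
```

```bash
python3 - <<'E'
from h import *
yaw=-0.153; o=q(-np.pi/2+yaw)
effector.gripper_to(55,20)
arm.reach([395,118,150],o); arm.move_straight([395,118,40],rate=120)
s=monitor.state();print(s["tool_pos"],s["ft_force"],s["grip_width"])
print(arm.move_straight([395,118,-8],rate=15,guard=2.5))
s=monitor.state();print(s["tool_pos"],s["ft_force"],s["time_s"])
z=s["tool_pos"][2]
arm.move_straight([395,118,z+5],rate=40)
s=monitor.state();print(s["tool_pos"],s["ft_force"],s["time_s"])
im,d=viewer.camera("top");cv2.imwrite("pics/t1.png",cv2.resize(im[150:310,220:420,::-1],None,fx=3.5,fy=3.5))
E
```

```text
[395.32436994 118.34458476  40.39642062] [ 0.89504501 -0.44949029 -0.05038391] 54.7359071675235
True
[395.05740079 118.05547134   7.05447942] [-1.15647521  0.30130307  7.79756284] 5.725
[395.14337597 118.16100304  12.26636304] [-0.35269833  0.26657769 -0.9060548 ] 6.0083
```

View pics/t1.png

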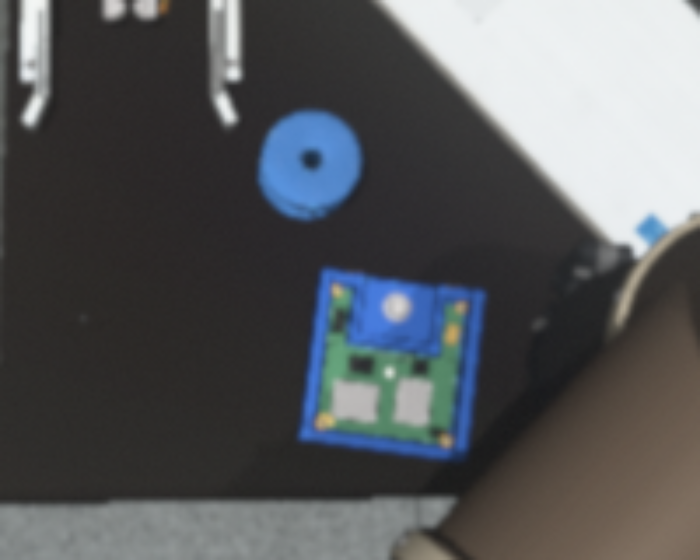

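```bash
python3 - <<'E'
from h import *
def F(n=5):
    a=[]
    for _ in range(n): arm.hold(0.02);a.append(monitor.state()["ft_force"])
    a=np.array(a);return a.mean(0).round(2),a.std(0).round(2)
print(F())
print(arm.move_straight([398.6,143,12.2],rate=50)); print(F())
print(arm.move_straight([405,285,12.2],q(-np.pi/2-0.003),rate=35,guard=8)); print(F(),monitor.state()["tool_pos"])
arm.move_straight([404.9,265,12.2],rate=80)
arm.move_straight([404,240,60],rate=120)
arm.reach([300+100,200,120],q(-0.003))
im,d=viewer.camera("top");np.savez("top2.npz",im=im,d=d);cv2.imwrite("pics/t2.png",cv2.resize(im[150:310,180:380,::-1],None,fx=3.5,fy=3.5))
print(monitor.state()["time_s"])
E
```

```text
(array([-0.42,  0.39, -0.1 ]), array([0.51, 0.2 , 0.51]))
False
(array([ 0.02, -0.1 ,  0.24]), array([0.3 , 0.17, 0.5 ]))
False
(array([ 0.09, -0.78, -0.32]), array([0.1 , 0.32, 0.41])) [404.98537336 284.97787652  12.20411244]
13.6667
```

View pics/t2.png

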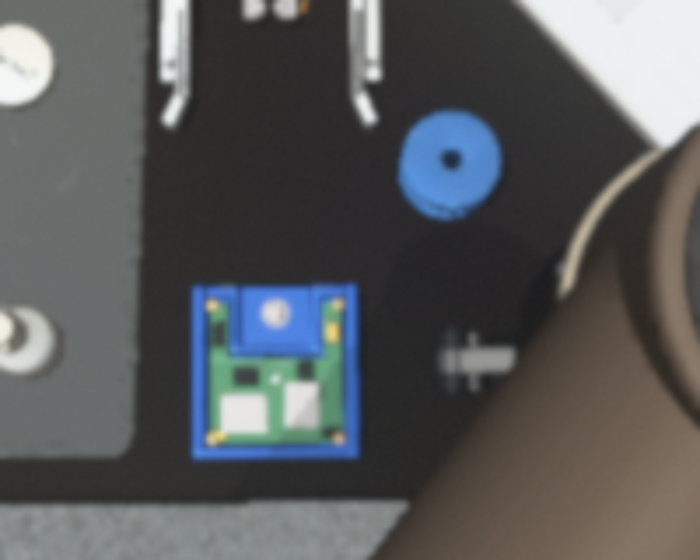

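The carrier is now straight and below the dock, spanning crop (193..358, 285..458). Now measure it.

```bash
cat >> h.py <<'E'
def carrier(im,vr=(120,300),ur=(215,300)):
    hsv=cv2.cvtColor(im,cv2.COLOR_RGB2HSV)
    m=((hsv[...,0]>100)&(hsv[...,0]<125)&(hsv[...,1]>130)&(hsv[...,2]>70))
    k=np.zeros_like(m);k[vr[0]:vr[1],ur[0]:ur[1]]=1;m=(m&k).astype(np.uint8)
    n,l,st,c=cv2.connectedComponentsWithStats(m);i=1+np.argmax(st[1:,4])
    h=cv2.convexHull(np.argwhere(l==i)[:,::-1].astype(np.int32))
    r=cv2.minAreaRect(np.array([ray("top",*p[0],20)[:2] for p in h],np.float32))
    return r,st[i]
E
python3 - <<'E'
from h import *
f=np.load("top2.npz");im=f["im"]
print(carrier(im,ur=(200,290)))
L,R=dock_fit(im)
for A in(L,R): print(ray("top",0,0,0)[0], np.median(A,0))
# outer side edges of carrier subpixel via blue channel, rows
b=im[...,2].astype(float)-im[...,0]
def edge(arr,s):
    idx=np.where(arr>40)[0];i=idx[0] if s<0 else idx[-1];j=i+s
    return i+s*(arr[i]-40)/(arr[i]-arr[j])
for lab,s in(("L",-1),("R",1)):
    A=np.array([ray("top",200+edge(b[v,200:300],s),v,20)[:2] for v in range(238,277)]);print(lab,np.polyfit(A[:,0]-400,A[:,1],1))
A=np.array([ray("top",u,225+edge(b[225:300,u],1),20)[:2] for u in range(240,278)]);print("rear",np.polyfit(A[:,1]-340,A[:,0],1))
E
```

```text
(((404.8779296875, 339.03985595703125), (90.00909423828125, 92.82447814941406), 89.25894927978516), array([ 234,  231,   49,   51, 1112], dtype=int32))
938.2848677394721 [597.6010152 383.4643514]
938.2848677394721 [596.59764792 296.55837415]
L [-9.44127071e-04  3.84039524e+02]
R [-3.46032070e-03  2.93027205e+02]
rear [2.83879128e-04 3.58299117e+02]
```

```bash
cat >> h.py <<'E'
def F(n=5):
    a=[]
    for _ in range(n): arm.hold(0.02);a.append(monitor.state()["ft_force"])
    return np.mean(a,0).round(2)
E
python3 - <<'E'
from h import *
o=q(-0.003)
arm.reach([330,339,80],o); arm.move_straight([333,339,12.2],rate=100)
print(F(10))
print(arm.move_straight([345,339,12.2],rate=60,guard=6))
print(arm.move_straight([433,340.5,12.2],o,rate=40,guard=6)); print(F(10),monitor.state()["tool_pos"])
im,d=viewer.camera("top");np.savez("top3.npz",im=im,d=d);cv2.imwrite("pics/t3.png",cv2.resize(im[100:300,180:380,::-1],None,fx=3,fy=3))
print(carrier(im,ur=(200,290)),monitor.state()["time_s"])
E
```

```text
[-0.04  0.08  0.07]
False
False
[-0.91 -0.22  0.8 ] [432.9894131  340.48860085  12.18500078]Traceback (most recent call last):
  File "<stdin>", line 8, in <module>
  File "h.py", line 29, in carrier
    n,l,st,c=cv2.connectedComponentsWithStats(m);i=1+np.argmax(st[1:,4])
                                                     ~~~~~~~~~^^^^^^^^^^
    return _wrapfunc(a, 'argmax', axis=axis, out=out, **kwds)
    return bound(*args, **kwds)
ValueError: attempt to get argmax of an empty sequence
```

View pics/t3.png

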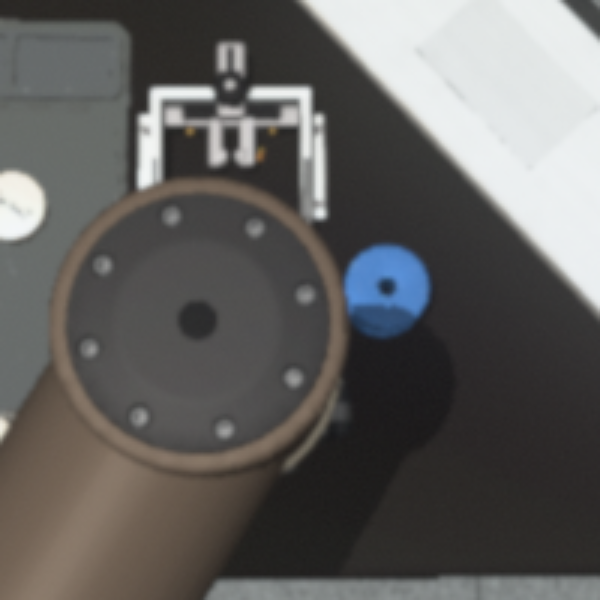

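The arm hides the carrier from the top view, with the rollers and contacts visible at crop (230,155). The push force is steady at 0.9 N, so I continue slowly under guard, then feel in small steps.

```bash
python3 - <<'E'
from h import *
o=q(-0.003)
for x in(450,462,474,480):
    g=arm.move_straight([x,340.5,12.2],o,rate=20,guard=3.5);print(x,g,F(5),monitor.state()["tool_pos"][:2].round(2),monitor.state()["time_s"])
    if g: break
im,d=viewer.camera("side");cv2.imwrite("pics/s3.png",cv2.resize(im[150:310,200:400,::-1],None,fx=3.5,fy=3.5))
E
```

```text
450 False [ 0.16 -0.   -0.03] [450.08 340.59] 19.3417
462 False [-0.41  0.26 -0.03] [462.16 340.54] 20.175
474 False [-0.04 -0.02  0.16] [474.15 340.53] 21.0083
480 False [0.16 0.18 0.43] [480.19 340.56] 21.5417
```

View pics/s3.png

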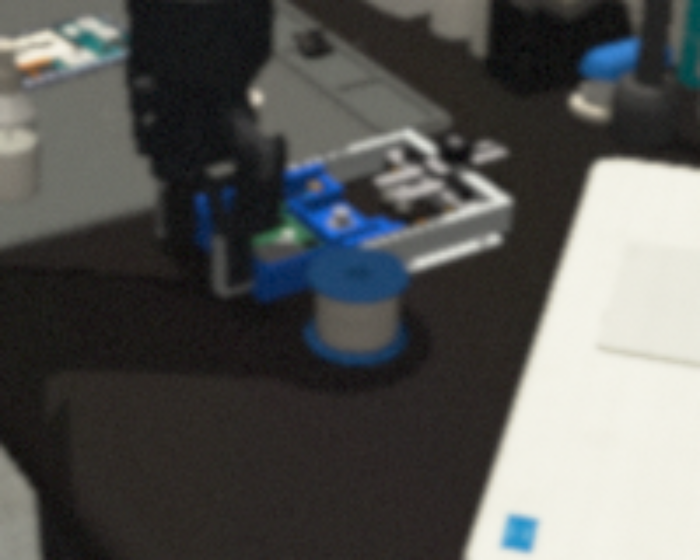

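The side view shows the carrier straight in the mouth. Its pin is at crop (342,215) and the rollers are about 15 mm ahead, near (395,190). Now the feeling push.

```bash
python3 - <<'E'
from h import *
o=q(-0.003);x=480.0;peak=0;b=0.0;low=0;f=0;log=[]
while x<528:
    x+=1.0 if peak<2.5 else 0.5
    g=arm.move_straight([x,340.5,12.2],o,rate=8,guard=max(1.5,7.3-max(f,0)))
    f=-F(5)[0];peak=max(peak,f);log.append((x,round(float(f),2)))
    if g: print("GUARD",monitor.state()["ft_force"]);break
    low=low+1 if(peak>3 and f<1.2) else 0
    if low>=2: print("CLICK?");break
    if monitor.state()["time_s"]>48: print("time");break
print(log,monitor.state()["tool_pos"],monitor.state()["time_s"])
E
```

```text
CLICK?
[(481.0, 0.79), (482.0, 1.92), (483.0, 1.55), (484.0, 0.81), (485.0, 0.75), (486.0, 0.35), (487.0, 0.1), (488.0, 0.61), (489.0, 0.67), (490.0, 0.03), (491.0, 0.84), (492.0, 0.69), (493.0, 0.47), (494.0, 0.01), (495.0, 0.61), (496.0, 0.11), (497.0, 0.58), (498.0, 0.63), (499.0, 0.43), (500.0, 0.43), (501.0, 0.79), (502.0, 0.71), (503.0, 0.93), (504.0, 0.56), (505.0, 0.91), (506.0, 0.51), (507.0, 0.81), (508.0, 0.8), (509.0, 0.46), (510.0, 0.61), (511.0, 0.88), (512.0, 1.21), (513.0, 1.32), (514.0, 4.33), (514.5, 6.61), (515.0, 7.83), (515.5, 8.31), (516.0, 7.82), (516.5, 7.01), (517.0, 5.95), (517.5, 4.88), (518.0, 3.18), (518.5, 1.37), (519.0, 0.35), (519.5, 0.15)] [519.64772593 340.56474096  12.21510451] 37.4417
```

The rollers opened at about 513 and the push died away by 519, so home should be near 524. Now follow gently to about there, with a low limit, to make sure the carrier is seated.

```bash
python3 - <<'E'
from h import *
o=q(-0.003);x=519.5;log=[];n=0
while x<523.9:
    x+=0.5
    g=arm.move_straight([x,340.5,12.2],o,rate=8,guard=2.5);f=-F(5)[0];log.append((x,float(f)))
    if g or f>1.8: print("stop",g);break
print(log,monitor.state()["tool_pos"])
arm.move_straight([495,340.5,12.2],rate=60)
arm.move_straight([480,340.5,110],rate=150)
arm.reach([400,120,160],q(-0.8))
arm.hold(0.3)
im,d=viewer.camera("top");cv2.imwrite("pics/t4.png",cv2.resize(im[110:210,215:305,::-1],None,fx=6,fy=6,interpolation=cv2.INTER_CUBIC))
print(carrier(im,vr=(110,240),ur=(225,290)),monitor.state()["time_s"])
E
```

```text
[(520.0, 0.44), (520.5, 0.08), (521.0, 0.4), (521.5, 0.21), (522.0, 0.08), (522.5, -0.3), (523.0, -0.42), (523.5, -0.15), (524.0, 0.7)] [523.93287253 340.46355227  12.18644575]
(((576.7537231445312, 340.09918212890625), (89.5491943359375, 90.39114379882812), 89.30262756347656), array([233, 143,  48,  47, 822], dtype=int32)) 43.1833
```

View pics/t4.png

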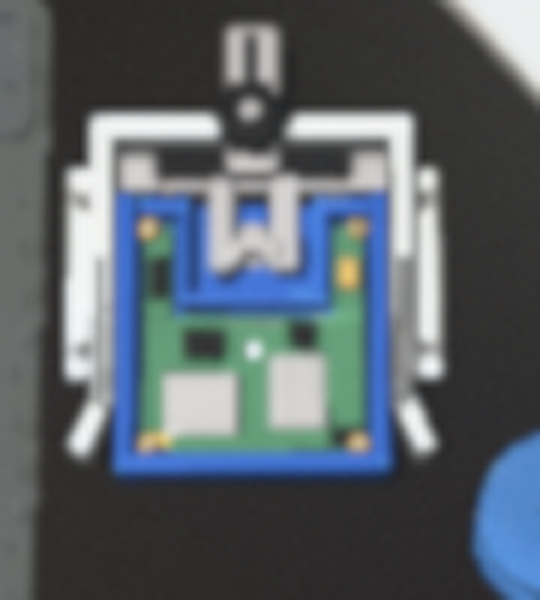

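The carrier sits straight, its nose is at the contact carriage, and the rollers are closed at crop (252,255). The forces match too: the rollers began pushing back at 513, and the carrier was met again at 524, exactly 11 mm on. Handing in.

```bash
python3 -c "
from h import *
print(order.close_job())"
```

```text
the job is handed in; nothing more can be done
None
```

The carrier is in the dock, catch clicked shut and arm clear, and I handed the job in at about 43 s; no verdict came back, and the push peaked at 8.3 N at the wrist while opening the rollers (limit 9 N).

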